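Turn the wet parts brush over in its pot

ROBOT

A 6-joint arm with a two-finger parallel gripper is mounted at the origin on the work surface. World frame = base frame: x ahead of the robot, y to its left, z up, the work surface at z = 0. Lengths are in m, angles in rad, forces in N, time in s.
With the tool pointing down it reaches from about 0.35 to 0.775 m from the base axis. Payload 5.5 kg.
Tool frame: the origin (TCP) lies midway between the tips of the shut fingers; the grasp point (between the pads) lies 19 mm behind it; z points along the fingers, y is the line along which they close (so a half turn about z gives the same grasp; the last joint's range is limited). The gripper opens to 85 mm and grips with 20 to 120 N. Pads are 22 mm wide; open, the fingers measure 114 mm over their backs; the gripper's body (76 mm by 85 mm) begins 54 mm behind the grasp point. The pads swing forward as they close: fully open they stand 13 mm farther back than shut.
Start: joints at [-1.458, 0.313, 0.046, 1.304, 0, 1.431], TCP at [0.144, -0.557, 0.231] pointing down, gripper open.
Joint ranges: [-2.76, 2.76], [-0.86, 1.69], [-1.03, 1.26], [-2.2, 2.34], [-1.47, 1.5], [-3.14, 3.14]. Speed limits (rad/s): [2.57, 2.57, 3.14, 3.14, 3.14, 3.14].

INTERFACE

Orientations are given as a unit quaternion [w, x, y, z].
In Python, from workcell import telemetry, imaging, env gives the robot as it stands. The module is installed in compiled form; this text tells all that it offers.
- The arm moves only by the tool step_arm, never from a script. Its argument "moves" is a list of rows, each a list of 3 entries, a list of its own where there are three numbers: the shift along the tool's x, y, z in mm, then the turn, a rotation vector about the tool's x, y, z in rad, then the finger opening in mm, from 0 to 85.4. A call has 1 to 8 rows; each row is the pose to reach, as a shift and turn from the pose commanded when the call began, along the tool's axes at that moment; what a row does not reach only later rows make up. A row lasts 1/12 s, in which the tool goes at most 41.7 mm and 7.16 degrees, less where a joint would pass 70% of its speed; a pose out of reach is approached as far as the arm can. A call with a gripper value outside its range is refused whole. The fingers move at their own pace and stop on an object; "grip_force" is the grip in N (left out, the last holds). Time passes only in rows, so rows that repeat a pose let the fingers close. It gives the time, the measured TCP pose, the force, the opening and the grip force at its end, in the units of the state.
- telemetry.get_state(): the state, without advancing time (a new reading comes with each control period).
- imaging.read_camera(name): name is "side" or "top" or "wrist"; returns the picture (420x560x3 uint8, red, green, blue); there is no depth.
- imaging.camera_params(name): a dict with "camera_matrix" (3x3 intrinsics, pixels), "D" ([k1, k2, p1, p2, k3] as OpenCV has them; the pictures are not rectified), "pose" (4x4, takes a point from camera to world coordinates). Camera axes: x right, y up, looking along -z (the intrinsics and any distortion apply to the point x, -y, -z); pixel columns grow to the right and rows downward; lengths in m; the calibration is good to about 2 mm. A picture is of the moment at which its call begins: read the wrist's pose just before it. camera_params takes no time and is no camera call; for the wrist camera it gives the pose at the moment of the call.
- env.hand_in(): hands the job in; it is judged then, once.
The state is a dict: "clock": time; "joint_pos": joint angles; "qvel": joint speeds; "tau": joint torques, N m; "tcp_pos": TCP position; "orientation": TCP orientation; "wrist_force": force on the tool from outside, world axes, zero at the start; "ft_torque": the same for the moment, N m; "finger_gap": finger opening in m; "grip_force": force on a finger pad.
Only numpy, scipy, OpenCV 4.12 (cv2) and the standard library are available. Lean on these libraries where they do the work, as an engineer would, in place of code of your own. Each camera call takes 0.05 s, during which the arm holds its last target. There are 200 camera calls.

TASK

One of the two parts-cleaning brushes was put away bristles-down and its bristles are being crushed: pull it out of its pot, turn it end for end, and stand it back in the same pot with the handle down, bristles up. Lower it until it rests on the bottom of the pot before letting go; do not drop it in. You may lay it across the notched drip rest to change your grip; leave the other brush and everything else on the bench where they are.

Things in the scene. Friction and masses are not known exactly. Their poses are not given: they have to be found in the camera images.
- brush_mid (a point): the brush to turn over, at the middle of its length, on its axis. Straight and round, 220 mm long, about 90 g, balancing near its middle: wooden handle 165 mm long, 20 mm across (last 10 mm taper to 17), steel ferrule 20 mm long, 23 mm across, dark stiff bristles 35 mm long. z axis runs from the bristles to the handle's end; it starts bristles-down, its handle sticking up out of its pot
- brush_bristle_end (a point): centre of that brush's flat bristle end, 26 mm across, 110 mm from its middle
- brush_handle_end (a point): centre of the handle's free end of that brush, 110 mm from its middle
- pot: upright round aluminium pot, fixed to the bench: 62 mm outside and 56 mm inside diameter, 120 mm high, inner floor 5 mm above its underside; origin at the centre of its underside, z up. It holds the brush to be turned over, and is where that brush must go back
- spare_pot: upright round aluminium pot, fixed to the bench: 62 mm outside and 56 mm inside diameter, 120 mm high, inner floor 5 mm above its underside; origin at the centre of its underside, z up. It holds the other brush
- other_brush_mid (a point): middle of the length of the other, identical brush, which already stands handle-down (bristles up, top at 225 mm) in its pot and stays there
- rest: drip rest fixed to the bench: tray 100 by 190 mm, 14 mm high, with two posts at y = -75 and +75 mm in its frame, 8 mm thick along y, each topped by a 90 degree V notch 52 mm wide, lowest point 73 mm, tops of arms 98 mm above the bench. A brush laid in both lies along the rest's y axis, either way round, its axis about 88 mm up. Nothing between the posts above 14 mm. Origin: centre of underside
- pulley: aluminium belt-pulley half, a disc 114 mm across with a raised hub, 26 mm high, lying flat; origin at the centre of its underside. A bystander
- wrench: steel spanner about 170 mm long lying flat on the bench between the pots; origin at its underside. A bystander
- jar: closed clear jar, 64 mm across, 90 mm high; origin at the centre of its underside. A bystander
- bottle: white bottle with a black cap, 70 mm across, 190 mm high; origin at the centre of its underside. A bystander
- bearing: steel bearing ring, 42 mm across, 13 mm high, lying flat; origin at the centre of its underside. A bystander
Things that resemble listed ones, but are neither listed nor needed, are in the scene too. Leave any orange look-alike of the part that bears other_brush_mid alone.

How it is judged:
By the outcome, as a careful person would: the job done as asked, in the order asked, and still so for the second after the job is handed in, with the robot touching nothing.
It also fails if it takes over 69 s, if anything falls off the work surface, if the arm or the gripper's body presses on something with over 40 N, if the wrist force passes 120 N, or if a joint passes its speed limit or range.

## Working session

There is one attempt and no reset: what is moved stays moved. The work goes in short steps, Python scripts to look and compute and a tool call to move; the robot and the scene stay as the last step left them, time stands still between calls to the robot, and variables do not carry over. Pictures are saved under pics/ and viewed, at most 10 in all, crops included, and the job is handed in when it is done.

Besides the shell and the picture viewer there is one more tool, called after ">>>" in YAML: its name, and indented under it one key for each argument. step_arm: Moves the arm, as the interface text tells. Its arguments: {"type":"object","properties":{"moves":{"type":"array"},"grip_force":{"type":"number"}},"required":["moves"]}

```bash
mkdir -p pics; python3 - <<'E'
from workcell import telemetry, imaging
import cv2,numpy as np
np.set_printoptions(precision=4,suppress=True)
for n in ("top","side"):
    im=imaging.read_camera(n); cv2.imwrite(f"pics/{n}0.png",im[:,:,::-1])
    p=imaging.camera_params(n); print(n,p)
print(telemetry.get_state())
E
```

```text
top {'camera_matrix': array([[515.63  ,   0.    , 279.7948],
       [  0.    , 515.63  , 201.5309],
       [  0.    ,   0.    ,   1.    ]]), 'D': array([-0.0117,  0.    ,  0.    ,  0.    ,  0.    ]), 'pose': array([[ 0.0291,  0.9984, -0.0492,  0.5483],
       [-0.9995,  0.0286, -0.0113, -0.0794],
       [-0.0099,  0.0495,  0.9987,  1.3894],
       [ 0.    ,  0.    ,  0.    ,  1.    ]])}
side {'camera_matrix': array([[464.1842,   0.    , 282.4164],
       [  0.    , 464.1842, 197.8862],
       [  0.    ,   0.    ,   1.    ]]), 'D': array([-0.0003,  0.    ,  0.    ,  0.    ,  0.    ]), 'pose': array([[-0.8738,  0.3758, -0.3085,  0.2346],
       [-0.4862, -0.6849,  0.5428,  0.5618],
       [-0.0073,  0.6243,  0.7812,  1.0613],
       [ 0.    ,  0.    ,  0.    ,  1.    ]])}
{'clock': 0.1, 'joint_pos': array([-1.4576,  0.3139,  0.0451,  1.3036,  0.    ,  1.4312]), 'qvel': array([ 0.0016, -0.0013,  0.0037,  0.0011, -0.0008,  0.0002]), 'tau': array([  0.0025, -48.1725,  29.9245,   0.0127,  -0.0003,   0.    ]), 'tcp_pos': array([ 0.1438, -0.5563,  0.2305]), 'orientation': array([-0.0008,  0.992 ,  0.1261,  0.    ]), 'wrist_force': array([-0.3968, -0.1145, -0.1717]), 'ft_torque': array([-0.0073,  0.0755, -0.0006]), 'grip_force': 0.0, 'finger_gap': 0.0858269047690596}
```

View pics/top0.png

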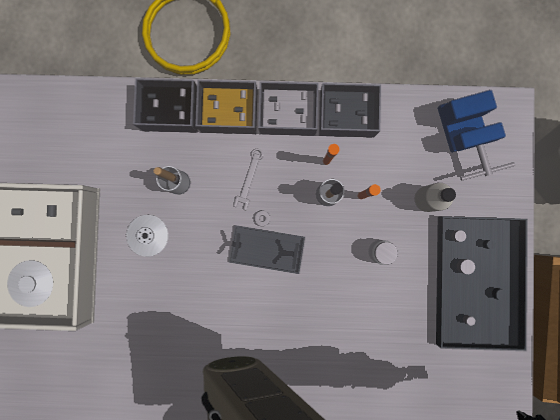

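View pics/side0.png

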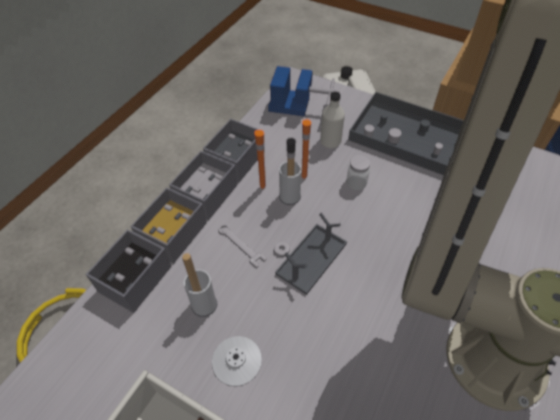

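The top view shows the target pot near (172,181) with its handle tip near (157,171). The other brush's pot is near (331,192), the rest is near (266,249) and the wrench is near (248,180). In the side view the target pot is near (200,293), with its handle tip near (188,258). I'll zoom in to measure.

```bash
cat > h.py <<'E'
import cv2,numpy as np
from workcell import telemetry, imaging
np.set_printoptions(precision=4,suppress=True)
def ray(p,uv):
    n=cv2.undistortPoints(np.array([[uv]],float),p["camera_matrix"],p["D"])[0,0]
    P=p["pose"]; return P[:3,3],P[:3,:3]@np.array([n[0],-n[1],-1.])
def onz(p,uv,z):
    o,d=ray(p,uv); return o+d*(z-o[2])/d[2]
def proj(p,X):
    P=p["pose"]; c=(np.atleast_2d(X)-P[:3,3])@P[:3,:3]; c=c*[1,-1,-1]
    return cv2.projectPoints(c,np.zeros(3),np.zeros(3),p["camera_matrix"],p["D"])[0][:,0]
def tri(obs):
    A=np.zeros((3,3));b=np.zeros(3)
    for p,uv in obs:
        o,d=ray(p,uv);d=d/np.linalg.norm(d);M=np.eye(3)-np.outer(d,d);A+=M;b+=M@o
    return np.linalg.solve(A,b)
E
python3 - <<'E'
from h import *
t=cv2.imread("pics/top0.png");s=cv2.imread("pics/side0.png")
a=cv2.resize(t[150:290,140:320],None,fx=4.4,fy=4.2,interpolation=cv2.INTER_CUBIC)
def crop(im,x,y,w,h,f): return cv2.resize(im[y:y+h,x:x+w],None,fx=f,fy=f,interpolation=cv2.INTER_CUBIC)
A=crop(t,150,160,40,40,10);B=crop(s,170,245,50,75,8)
cv2.imwrite("pics/c1.png",np.hstack([np.pad(A,((0,200),(0,0),(0,0))),B]))
cv2.imwrite("pics/c2.png",crop(t,210,220,100,60,8))
E
```

```text
(no output)
```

View pics/c1.png

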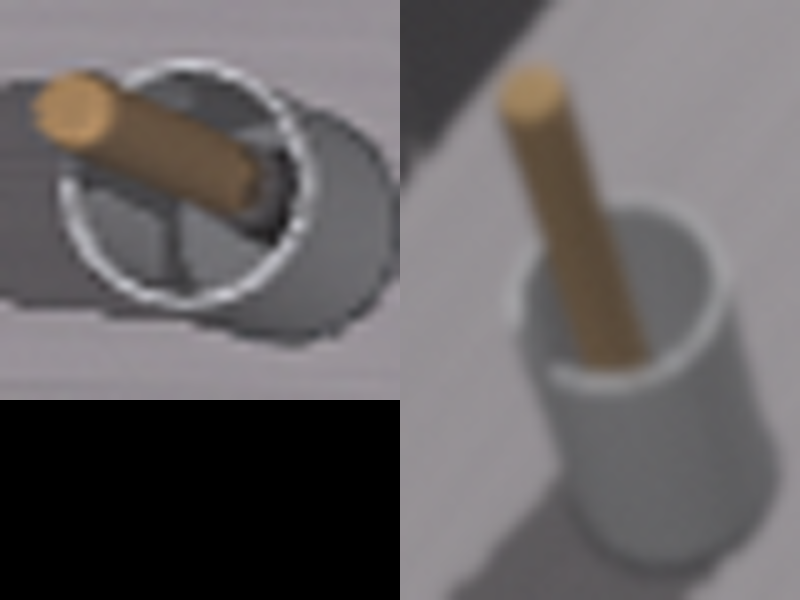

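View pics/c2.png

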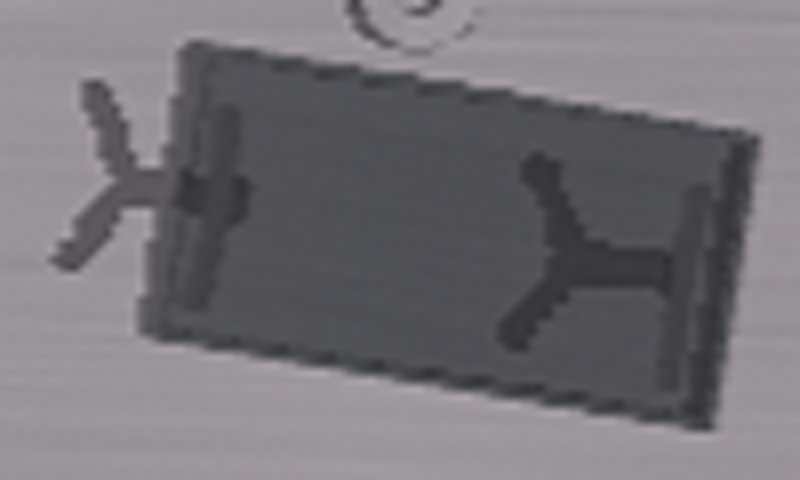

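The handle end is at top (156.9,170.4) and side (186.4,256.7). The pot rim centre is at top (168.3,177.7) and side (197,280.8). The rest's post tops are centred at about (236,245.4) and (295,255.4) in the top view.

```bash
python3 - <<'E'
from h import *
T=imaging.camera_params("top");S=imaging.camera_params("side")
he=tri([(T,(156.85,170.35)),(S,(186.4,256.7))]); print("handle end",he)
print("rim",tri([(T,(168.3,177.7)),(S,(197,280.8))]),onz(T,(168.3,177.7),.12),onz(S,(197,280.8),.12))
a,b=[onz(T,u,.098) for u in((236,245.4),(295,255.4))]
print("posts",a,b,(a+b)/2,np.linalg.norm(a-b),"yaw of axis",np.degrees(np.arctan2(*(a-b)[[1,0]])))
c=[onz(T,(210+(x+.5)/8-.5,220+(y+.5)/8-.5),.012) for x,y in((185,42),(755,135),(712,428),(145,335))]
print(np.array(c),np.mean(c,0))
pot=(onz(T,(168.3,177.7),.12)+onz(S,(197,280.8),.12))/2
print("lean dir",he[:2]-pot[:2])
for n,u in dict(other=(331,192),bottle=(437,196),jar=(385,252),bearing=(261,218),pulley=(146,235),wr1=(257,153),wr2=(240,203)).items(): print(n,onz(T,u,.05)[:2])
E
```

```text
handle end [0.6676 0.2153 0.2223]
rim [0.661  0.2124 0.1188] [0.662  0.2129 0.12  ] [0.6593 0.2123 0.12  ]
posts [0.4991 0.0415 0.098 ] [ 0.4785 -0.1065  0.098 ] [ 0.4888 -0.0325  0.098 ] 0.14947848866740615 yaw of axis 82.11301868299415
[[ 0.5503  0.0602  0.012 ]
 [ 0.5249 -0.1308  0.012 ]
 [ 0.4275 -0.1191  0.012 ]
 [ 0.4526  0.0703  0.012 ]] [ 0.4888 -0.0298  0.012 ]
lean dir [0.0069 0.0027]
other [ 0.6429 -0.1966]
bottle [ 0.6404 -0.4719]
jar [ 0.4915 -0.3398]
bearing [ 0.5701 -0.0166]
pulley [0.5172 0.2812]
wr1 [ 0.7396 -0.0009]
wr2 [0.6075 0.0393]
```

```bash
cat >> h.py <<'E'
from scipy.spatial.transform import Rotation as R, Slerp
def hor(az):  # tool horizontal along azimuth, x down
    a=np.radians(az); z=np.array([np.cos(a),np.sin(a),0]); x=np.array([0,0,-1.]); return R.from_matrix(np.c_[x,np.cross(z,x),z])
def down(yaw): # tool down, x at yaw
    a=np.radians(yaw); x=np.array([np.cos(a),np.sin(a),0]); z=np.array([0,0,-1.]); return R.from_matrix(np.c_[x,np.cross(z,x),z])
def cur():
    s=telemetry.get_state(); return s["tcp_pos"],R.from_quat(s["orientation"],scalar_first=True)
def plan(goals,start=None,n0=0):
    p,r=start or cur()
    for g,q in goals:
        g=np.array(g,float); w=(r.inv()*q).as_rotvec(); d=np.linalg.norm(g-p)
        n=max(1,int(np.ceil(max(d/.29,np.degrees(np.linalg.norm(w))/50))))
        for i in range(n):
            sh=r.inv().apply((g-p)/n)*1000
            print("  shift",np.round(sh,1).tolist(),"rot",np.round(w/n,3).tolist(),"rows",np.ceil(max(d/n/.0417,np.degrees(np.linalg.norm(w))/n/7.16)))
            p,r=p+(g-p)/n,r*R.from_rotvec(w/n); n_left=n-i-1
            g,w,n=g,w,n
            # keep equal fractions
            if n_left==0: p,r=g,q
            else: d=d; p=p; 
            n=n
        print("-> ",g)
E
python3 - <<'E'
import re
s=open('h.py').read()
i=s.index("def plan")
s=s[:i]+'''def plan(goals,start=None):
    p,r=start or cur()
    for g,q in goals:
        g=np.array(g,float); w=(r.inv()*q).as_rotvec(); d=g-p; a=np.degrees(np.linalg.norm(w))
        n=max(1,int(np.ceil(max(np.linalg.norm(d)/.29,a/50)-1e-6)))
        for i in range(n):
            print("  shift",np.round(r.inv().apply(d/n)*1000,1).tolist(),"rot",np.round(w/n,3).tolist(),"rows %.1f"%max(np.linalg.norm(d)/n/.0417,a/n/7.16))
            r=r*R.from_rotvec(w/n)
        p,r=g,q
        print("->",g)
'''
open('h.py','w').write(s)
E
python3 - <<'E'
from h import *
T=imaging.camera_params("top");S=imaging.camera_params("side")
he=np.array([.6676,.2153,.2223])
# axis: base point such that wood/ferrule boundary (165mm down) projects to top (174,178.7); side lower visible point (616,368)
b=onz(T,(174,178.7),.062);print("ferrule top",b,np.linalg.norm(b-he), "lean deg",np.degrees(np.arccos((he-b)[2]/np.linalg.norm(he-b))))
print(proj(S,b+(he-b)*np.array([[.35],[.5],[.7]])), "crop px", (proj(S,b+(he-b)*np.array([[.35],[.5],[.7]]))-[170,245])*8+[404,4])
c=b+(he-b)*(.172-b[2])/(he[2]-b[2]);print("brush at .172",c)
az=17.8;z=hor(az).apply([0,0,1])
pre=c+z*(.019-.13)+[0,0,.06]
plan([((.144,-.53,.33),cur()[1]),((.46,-.02,.36),R.from_rotvec([0,0,np.radians(-14.5)])*down(180+az+14.5)),(pre,hor(az))])
E
```

```text
ferrule top [0.665  0.2113 0.062 ] 0.1603699716182224 lean deg 1.6925942259110995
[[194.6577 280.0776]
 [192.6977 274.9991]
 [189.9704 267.9322]] crop px [[601.2616 284.6205]
 [585.5819 243.9927]
 [563.7631 187.4574]]
brush at .172 [0.6668 0.214  0.172 ]
  shift [6.8, -25.5, -99.5] rot [0.0, 0.0, 0.0] rows 2.5
-> [ 0.144 -0.53   0.33 ]
  shift [108.4, -103.7, -7.3] rot [-0.0, 0.001, 0.771] rows 6.2
  shift [5.5, -149.9, -7.3] rot [-0.0, 0.001, 0.771] rows 6.2
  shift [-100.5, -111.3, -7.3] rot [-0.0, 0.001, 0.771] rows 6.2
  shift [-149.7, -9.8, -7.4] rot [-0.0, 0.001, 0.771] rows 6.2
-> [ 0.46 -0.02  0.36]
  shift [-78.7, 79.8, 64.0] rot [0.0, -0.785, 0.0] rows 6.3
  shift [-10.4, 79.8, 100.9] rot [0.0, -0.785, 0.0] rows 6.3
-> [0.5611 0.1801 0.232 ]
```

```bash
python3 - <<'E'
from h import *
c=np.array([.6668,.214,.172]);az=17.8;z=hor(az).apply([0,0,1])
pre=c+z*(.019-.13)+[0,0,.06]
plan([((.36,-.34,.34),down(107)),((.46,.02,.36),down(180+az)),(pre,hor(az)),(pre-[0,0,.06],hor(az)),(c+z*.019,hor(az))])
E
```

```text
shift [131.7, -77.7, -54.6] rot [-0.001, -0.001, -0.807] rows 6.5
  shift [147.2, 41.4, -54.7] rot [-0.001, -0.001, -0.807] rows 6.5
-> [ 0.36 -0.34  0.34]
  shift [157.5, 100.4, -10.0] rot [0.0, 0.0, -0.792] rows 6.3
  shift [39.1, 182.7, -10.0] rot [0.0, 0.0, -0.792] rows 6.3
-> [0.46 0.02 0.36]
  shift [-72.6, 60.7, 64.0] rot [0.0, -0.785, 0.0] rows 6.3
  shift [-6.1, 60.7, 96.6] rot [0.0, -0.785, 0.0] rows 6.3
-> [0.5611 0.1801 0.232 ]
  shift [60.0, 0.0, 0.0] rot [0.0, 0.0, 0.0] rows 1.4
-> [0.5611 0.1801 0.172 ]
  shift [0.0, -0.0, 130.0] rot [0.0, 0.0, 0.0] rows 3.1
-> [0.6849 0.2198 0.172 ]
```

>>> step_arm:
  moves:
    - [[132,-78,-55],[0,0,-0.807],85]
    - [[132,-78,-55],[0,0,-0.807],85]
    - [[132,-78,-55],[0,0,-0.807],85]
    - [[132,-78,-55],[0,0,-0.807],85]
    - [[132,-78,-55],[0,0,-0.807],85]
    - [[132,-78,-55],[0,0,-0.807],85]
    - [[132,-78,-55],[0,0,-0.807],85]

```text
clock: 0.68
tcp_pos: [0.2529, -0.4475, 0.2865]
orientation: [0.0, 0.861, 0.509, -0.0]
wrist_force: [-0.1, -0.1, -0.1]
finger_gap: 0.0847
grip_force: 0.0
```

>>> step_arm:
  moves:
    - [[147,41,-55],[0,0,-0.807],85]
    - [[147,41,-55],[0,0,-0.807],85]
    - [[147,41,-55],[0,0,-0.807],85]
    - [[147,41,-55],[0,0,-0.807],85]
    - [[147,41,-55],[0,0,-0.807],85]
    - [[147,41,-55],[0,0,-0.807],85]
    - [[147,41,-55],[0,0,-0.807],85]

```text
clock: 1.27
tcp_pos: [0.3605, -0.3392, 0.3413]
orientation: [0.0, 0.592, 0.806, -0.0]
wrist_force: [-1.2, 0.0, -0.5]
finger_gap: 0.0848
grip_force: 0.0
```

>>> step_arm:
  moves:
    - [[157,100,-10],[0,0,-0.792],85]
    - [[157,100,-10],[0,0,-0.792],85]
    - [[157,100,-10],[0,0,-0.792],85]
    - [[157,100,-10],[0,0,-0.792],85]
    - [[157,100,-10],[0,0,-0.792],85]
    - [[157,100,-10],[0,0,-0.792],85]
    - [[157,100,-10],[0,0,-0.792],85]

```text
clock: 1.85
tcp_pos: [0.4098, -0.159, 0.3513]
orientation: [-0.0, 0.235, 0.972, -0.0]
wrist_force: [-0.4, 0.1, -0.2]
finger_gap: 0.0849
grip_force: 0.0
```

>>> step_arm:
  moves:
    - [[39,183,-10],[0,0,-0.792],85]
    - [[39,183,-10],[0,0,-0.792],85]
    - [[39,183,-10],[0,0,-0.792],85]
    - [[39,183,-10],[0,0,-0.792],85]
    - [[39,183,-10],[0,0,-0.792],85]
    - [[39,183,-10],[0,0,-0.792],85]
    - [[39,183,-10],[0,0,-0.792],85]

```text
clock: 2.43
tcp_pos: [0.46, 0.0212, 0.3608]
orientation: [-0.0, -0.159, 0.987, 0.0]
wrist_force: [0.1, -0.0, 0.4]
finger_gap: 0.085
grip_force: 0.0
```

```bash
python3 - <<'E'
from h import *
print(telemetry.get_state()["joint_pos"])
c=np.array([.6668,.214,.172]);az=17.8;z=hor(az).apply([0,0,1])
pre=c+z*(.019-.13)+[0,0,.06]
plan([(pre,hor(az))])
E
```

```text
[-0.1285  0.0848  0.0753  1.5622 -0.0001 -0.4469]
  shift [-72.9, 59.6, 64.4] rot [0.003, -0.786, 0.003] rows 6.3
  shift [-5.9, 60.0, 96.8] rot [0.003, -0.786, 0.003] rows 6.3
-> [0.5611 0.1801 0.232 ]
```

>>> step_arm:
  moves:
    - [[-73,60,64],[0.003,-0.786,0.003],85]
    - [[-73,60,64],[0.003,-0.786,0.003],85]
    - [[-73,60,64],[0.003,-0.786,0.003],85]
    - [[-73,60,64],[0.003,-0.786,0.003],85]
    - [[-73,60,64],[0.003,-0.786,0.003],85]
    - [[-73,60,64],[0.003,-0.786,0.003],85]
    - [[-73,60,64],[0.003,-0.786,0.003],85]

```text
clock: 3.02
tcp_pos: [0.5074, 0.0996, 0.2932]
orientation: [0.379, -0.141, 0.913, 0.058]
wrist_force: [-0.8, 0.9, 0.1]
finger_gap: 0.085
grip_force: 0.0
```

>>> step_arm:
  moves:
    - [[-6,60,97],[0.003,-0.786,0.003],85]
    - [[-6,60,97],[0.003,-0.786,0.003],85]
    - [[-6,60,97],[0.003,-0.786,0.003],85]
    - [[-6,60,97],[0.003,-0.786,0.003],85]
    - [[-6,60,97],[0.003,-0.786,0.003],85]
    - [[-6,60,97],[0.003,-0.786,0.003],85]
    - [[-6,60,97],[0.003,-0.786,0.003],85]

```text
clock: 3.6
tcp_pos: [0.6343, 0.198, 0.2992]
orientation: [0.567, -0.127, 0.809, 0.089]
wrist_force: [0.9, -0.4, -0.1]
finger_gap: 0.0852
grip_force: 0.0
```

```bash
python3 - <<'E'
from h import *
print(telemetry.get_state()["joint_pos"], cur()[1].as_matrix())
p=imaging.camera_params("wrist");im=imaging.read_camera("wrist");cv2.imwrite("pics/w1.png",im[:,:,::-1])
c=np.array([.6668,.214,.172])
print(proj(p,[c,[.6676,.2153,.2223],[.6606,.2126,.12]]))
az=17.8;z=hor(az).apply([0,0,1])
plan([(c+z*(.019-.13),hor(az)),(c+z*.019,hor(az))])
E
```

```text
[ 0.0844 -0.0827 -1.0271 -0.5877  0.2142 -0.0785] [[-0.3249 -0.3073  0.8944]
 [-0.1044  0.9516  0.289 ]
 [-0.94    0.0005 -0.3413]]
[[288.5031  52.2644]
 [290.4578 137.4845]
 [289.3992 -38.7958]]
  shift [148.0, 6.4, -29.6] rot [0.001, -0.342, 0.0] rows 3.6
-> [0.5611 0.1801 0.172 ]
  shift [0.0, -0.0, 130.0] rot [0.0, 0.0, 0.0] rows 3.1
-> [0.6849 0.2198 0.172 ]
```

View pics/w1.png

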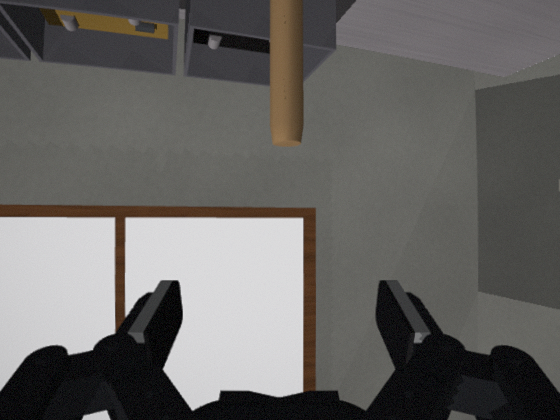

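The wrist view shows the handle end at (288,140), matching its predicted position (290,137). Joint 3 hit its limit, so a radially horizontal tool isn't reachable here. I'll approach more tangentially using joint 5.

```bash
python3 - <<'E'
from h import *
c=np.array([.6668,.214,.172]);z=hor(60).apply([0,0,1])
plan([(c+z*(.019-.13)+[0,0,.14],hor(60))])
E
```

```text
shift [6.5, -68.3, -49.5] rot [-0.728, -0.327, -0.125] rows 6.5
-> [0.6113 0.1179 0.312 ]
```

>>> step_arm:
  moves:
    - [[6,-68,-50],[-0.728,-0.327,-0.125],85]
    - [[6,-68,-50],[-0.728,-0.327,-0.125],85]
    - [[6,-68,-50],[-0.728,-0.327,-0.125],85]
    - [[6,-68,-50],[-0.728,-0.327,-0.125],85]
    - [[6,-68,-50],[-0.728,-0.327,-0.125],85]
    - [[6,-68,-50],[-0.728,-0.327,-0.125],85]
    - [[6,-68,-50],[-0.728,-0.327,-0.125],85]
    - [[6,-68,-50],[-0.728,-0.327,-0.125],85]

```text
clock: 4.32
tcp_pos: [0.6129, 0.1151, 0.3113]
orientation: [0.611, -0.335, 0.634, 0.336]
wrist_force: [1.2, -1.1, 0.0]
finger_gap: 0.0852
grip_force: 0.0
```

```bash
python3 - <<'E'
from h import *
print(telemetry.get_state()["joint_pos"], cur()[1].as_matrix())
c=np.array([.6668,.214,.172]);z=hor(60).apply([0,0,1])
plan([(c+z*(.019-.13)+[0,0,.0],hor(60))])
im=imaging.read_camera("side");cv2.imwrite("pics/s1.png",im[:,:,::-1])
E
```

```text
[-0.4657  0.2987 -0.9771 -1.0368  1.4515 -0.2194] [[-0.0305 -0.8352  0.5492]
 [-0.0137  0.5497  0.8352]
 [-0.9994  0.018  -0.0282]]
  shift [139.2, 0.4, 5.4] rot [-0.058, -0.028, -0.019] rows 3.3
-> [0.6113 0.1179 0.172 ]
```

View pics/s1.png

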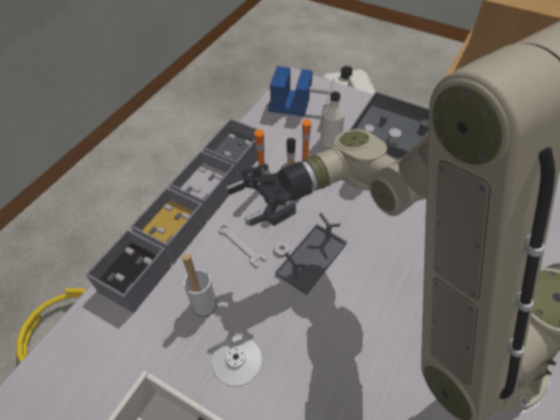

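The picture shows the gripper horizontal but near joint 5's limit. I'll fit the arm's geometry from the recorded joint/TCP pairs to choose a reachable approach azimuth.

```bash
cat >> h.py <<'E'
from scipy.optimize import least_squares
LO=np.array([-2.76,-.86,-1.03,-2.2,-1.47,-3.14]);HI=np.array([2.76,1.69,1.26,2.34,1.5,3.14])
def fk(q,k):
    L1,L2,o2,o3,z0,s,Lt,lat=k; j1,j2,j3,j4,j5,j6=q; g=j2-j3+j4
    ax=np.array([np.sin(g),0,np.cos(g)]); f=np.array([np.cos(g),0,-np.sin(g)])
    W=np.array([L1*np.sin(j2+o2)+L2*np.cos(j2-j3+o3),lat,z0+L1*np.cos(j2+o2)-L2*np.sin(j2-j3+o3)])+s*ax
    d=f*np.cos(j5)+np.array([0,1,0])*np.sin(j5)
    z=d; x0=-ax; y0=np.cross(z,x0)
    M=np.c_[x0*np.cos(j6)+y0*np.sin(j6),-x0*np.sin(j6)+y0*np.cos(j6),z]
    r=R.from_euler('z',j1); return r.apply(W+Lt*d), r*R.from_matrix(M)
QD=[[-1.4576,.3139,.0451,1.3036,0,1.4312],[-.1285,.0848,.0753,1.5622,-.0001,-.4469],[.0844,-.0827,-1.0271,-.5877,.2142,-.0785],[-.4657,.2987,-.9771,-1.0368,1.4515,-.2194]]
PD=[[.1438,-.5563,.2305],[.46,.0212,.3608],[.6343,.198,.2992],[.6129,.1151,.3113]]
K=least_squares(lambda k:np.concatenate([fk(q,k)[0]-p for q,p in zip(QD,PD)]),[.4,.42,0,0,.2,.05,.3,.08]).x
def ik(p,r,q0=(-.1,.3,-.5,-.5,.8,0)):
    f=lambda q:np.r_[fk(q,K)[0]-p,.3*(fk(q,K)[1].inv()*r).as_rotvec()]
    best=None
    for s in (q0,(-.1,.3,.3,0,.3,0),(0,.5,.5,1.,0,1.4),(0,.5,.5,1.,0,-1.4)):
        o=least_squares(f,np.clip(s,LO+.01,HI-.01),bounds=(LO,HI))
        if best is None or o.cost<best.cost: best=o
    return best.x,np.sqrt(2*best.cost)
E
python3 - <<'E'
from h import *
print(K,[np.abs(fk(q,K)[0]-p).max() for q,p in zip(QD,PD)],fk(QD[3],K)[1].as_matrix())
c=np.array([.6668,.214,.172])
for az in (30,40,50,60,70,80):
    z=hor(az).apply([0,0,1])
    for dz in (0,.15,.25): 
        q,e=ik(c+z*.019+[0,0,dz],hor(az)); print(az,dz,"%.4f"%e,q)
E
```

```text
[ 0.4153  0.3507  0.1002 -0.5902  0.0614  0.0781  0.3116  0.0766] [np.float64(0.010107971754905798), np.float64(0.010503334165315181), np.float64(0.02260346660939877), np.float64(0.022208104198989498)] [[-0.0305 -0.8352  0.5492]
 [-0.0137  0.5497  0.8352]
 [-0.9994  0.018  -0.0282]]
30 0 0.0288 [-0.0346  0.5736 -1.03   -1.6315  0.5952  0.0152]
30 0.15 0.0000 [-0.0215  0.223  -1.0137 -1.2366  0.5451  0.    ]
30 0.25 0.0000 [-0.0215  0.1031 -0.8491 -0.9522  0.5451 -0.    ]
40 0 0.0061 [-0.1183  0.5637 -1.03   -1.6013  0.8269  0.0055]
40 0.15 0.0000 [-0.1151  0.2733 -0.938  -1.2114  0.8132 -0.    ]
40 0.25 0.0000 [-0.1151  0.1598 -0.776  -0.9357  0.8132 -0.    ]
50 0 0.0000 [-0.1818  0.601  -0.9366 -1.5376  1.0545 -0.    ]
50 0.15 0.0000 [-0.1818  0.346  -0.8238 -1.1698  1.0545  0.    ]
50 0.25 0.0000 [-0.1818  0.2416 -0.6637 -0.9054  1.0545 -0.    ]
60 0 0.0000 [-0.2228  0.667  -0.786  -1.4529  1.27   -0.    ]
60 0.15 0.0000 [-0.2228  0.4359 -0.6751 -1.1109  1.27    0.    ]
60 0.25 0.0000 [-0.2228  0.343  -0.5145 -0.8575  1.27   -0.    ]
70 0 0.0000 [-0.2419  0.7473 -0.6058 -1.353   1.4636 -0.    ]
70 0.15 0.0000 [-0.2419  0.5399 -0.4939 -1.0338  1.4636 -0.    ]
70 0.25 0.0000 [-0.2419  0.4609 -0.3276 -0.7884  1.4636 -0.    ]
80 0 0.0005 [-0.2439  0.6539 -0.2672  2.2189  1.5    -3.14  ]
80 0.15 0.0049 [-0.2436  0.5361 -0.0328  2.34    1.5    -2.9095]
80 0.25 0.0104 [-0.2425  0.5156  0.2149  2.34    1.5    -2.6419]
```

```bash
python3 - <<'E'
from h import *
rng=np.random.default_rng(0)
best=[]
for fix in (0,1):
  for i in range(300):
    k0=np.r_[rng.uniform(.2,.6,2),rng.uniform(-2,2,2),rng.uniform(0,.3),rng.uniform(-.15,.15),.3,.08,0]
    def f(k):
        e=[]
        for q,p in zip(QD,PD):
            a=fk(q,k[:8])[0]; a=a+fix*k[8]*np.array([np.cos(q[0]),np.sin(q[0]),0]); e.append(a-p)
        return np.concatenate(e)
    o=least_squares(f,k0); best.append((o.cost,fix,o.x))
best.sort(key=lambda b:b[0])
seen=[]
for b in best[:400]:
    t=np.round(b[2],2).tolist()
    if t not in seen and len(seen)<14: seen.append(t); print("%.2e"%b[0],b[1],t)
E
```

```text
3.59e-04 1 [0.44, 0.27, 0.13, -0.32, 0.15, -0.02, 0.31, 0.08, 0.12]
3.59e-04 1 [0.44, -0.27, 0.13, 2.82, 0.15, -0.02, 0.31, 0.08, 0.12]
3.59e-04 1 [-0.44, 0.27, 3.28, -0.32, 0.15, -0.02, 0.31, 0.08, 0.12]
3.59e-04 1 [0.44, -0.27, 0.13, -3.46, 0.15, -0.02, 0.31, 0.08, 0.12]
3.59e-04 1 [-0.44, 0.27, -3.01, -0.32, 0.15, -0.02, 0.31, 0.08, 0.12]
7.44e-04 0 [0.42, 0.35, 0.1, -0.59, 0.06, 0.08, 0.31, 0.08, 0.0]
7.44e-04 0 [0.42, -0.35, 0.1, 2.55, 0.06, 0.08, 0.31, 0.08, 0.0]
7.44e-04 0 [0.42, -0.35, 0.1, -3.73, 0.06, 0.08, 0.31, 0.08, 0.0]
7.44e-04 0 [-0.42, 0.35, 3.24, -0.59, 0.06, 0.08, 0.31, 0.08, 0.0]
7.44e-04 0 [-0.42, 0.35, -3.04, -0.59, 0.06, 0.08, 0.31, 0.08, 0.0]
7.44e-04 0 [0.42, 0.35, 0.1, 5.69, 0.06, 0.08, 0.31, 0.08, 0.0]
7.44e-04 0 [-0.42, -0.35, 3.24, 2.55, 0.06, 0.08, 0.31, 0.08, 0.0]
7.44e-04 0 [0.42, 0.35, -6.18, -0.59, 0.06, 0.08, 0.31, 0.08, 0.0]
```

```bash
python3 - <<'E'
from h import *
rng=np.random.default_rng(0)
for fix in ((0,1),(1,1)):
  best=[]
  for i in range(200):
    k0=np.r_[rng.uniform(.2,.6,2),rng.uniform(-1.5,1.5,2),rng.uniform(0,.3),rng.uniform(-.15,.15),.3,.08,0,0]
    def f(k):
        e=[]
        for q,p in zip(QD,PD):
            g=q[1]-q[2]+q[3];h=fix[0]*k[8]+fix[1]*k[9]*np.cos(g)
            e.append(fk(q,k[:8])[0]+[h*np.cos(q[0]),h*np.sin(q[0]),-fix[1]*k[9]*np.sin(g)]-p)
        return np.concatenate(e)
    o=least_squares(f,k0); best.append((o.cost,o.x))
  best.sort(key=lambda b:b[0]); seen=[]
  for b in best[:100]:
    t=np.round(b[1],3).tolist()
    if t not in seen and len(seen)<4: seen.append(t); print("%.2e"%b[0],fix,t)
for q,p in zip(QD,PD):
    print(np.round(R.from_euler('z',-q[0]).apply(p),4), q[1],q[2],q[3],q[4])
E
```

```text
7.80e-10 (0, 1) [0.518, 0.413, -0.0, -0.136, 0.233, 0.0, 0.3, 0.08, 2.414, 0.14]
7.80e-10 (0, 1) [0.518, 0.413, -0.0, -0.136, 0.233, 0.0, 0.3, 0.08, 0.445, 0.14]
7.80e-10 (0, 1) [0.518, 0.413, -0.0, -0.136, 0.233, 0.0, 0.3, 0.08, 0.417, 0.14]
7.80e-10 (0, 1) [0.518, 0.413, -0.0, -0.136, 0.233, 0.0, 0.3, 0.08, 0.011, 0.14]
4.19e-10 (1, 1) [0.518, 0.413, -0.001, -0.136, 0.233, 0.0, 0.3, 0.08, -0.0, 0.14]
4.19e-10 (1, 1) [0.518, -0.413, -0.001, 3.006, 0.233, 0.0, 0.3, 0.08, -0.0, 0.14]
[0.569  0.08   0.2305] 0.3139 0.0451 1.3036 0
[0.4535 0.08   0.3608] 0.0848 0.0753 1.5622 -0.0001
[0.6487 0.1438 0.2992] -0.0827 -1.0271 -0.5877 0.2142
[0.4959 0.3781 0.3113] 0.2987 -0.9771 -1.0368 1.4515
```

```bash
python3 - <<'E'
s=open('h.py').read()
i=s.index("    W=np.array([L1");j=s.index("+s*ax\n")
s=s[:j]+"+s*ax+.14*f\n"+s[j+len("+s*ax\n"):]
i=s.index("QD=[[");j=s.index("def ik")
s=s[:i]+"K=[.518,.413,0,-.136,.233,0,.3,.08]\n"+s[j:]
open('h.py','w').write(s)
E
python3 - <<'E'
from h import *
c=np.array([.6668,.214,.172])
for az in (40,50,60,70,80):
    z=hor(az).apply([0,0,1])
    for dz in (-.012,.05,.15,.25): 
        q,e=ik(c+z*.019+[0,0,dz],hor(az)); print(az,dz,"%.4f"%e,q, "W",(c-z*.281)[:2])
rc=np.array([.4888,-.0325,.088])
u=np.array([np.cos(np.radians(82.1)),np.sin(np.radians(82.1)),0])
for yaw in (82.1,-97.9):
    for t in (-.05,.05):
        q,e=ik(rc+u*t-[0,0,.019],down(yaw)); print(yaw,t,"%.4f"%e,q)
E
```

```text
40 -0.012 0.0083 [-0.1074  0.8957 -1.03   -1.9396  0.8186  0.0101] W [0.4515 0.0334]
40 0.05 0.0158 [-0.1114  0.6893 -1.03   -1.7242  0.8371  0.0036] W [0.4515 0.0334]
40 0.15 0.0049 [-0.1058  0.3568 -1.03   -1.3776  0.8115 -0.0067] W [0.4515 0.0334]
40 0.25 0.0000 [-0.1038  0.1016 -0.9455 -1.0471  0.802  -0.    ] W [0.4515 0.0334]
50 -0.012 0.0000 [-0.1679  0.864  -0.9748 -1.8388  1.0406  0.    ] W [ 0.4862 -0.0013]
50 0.05 0.0000 [-0.1679  0.683  -0.9932 -1.6762  1.0406 -0.    ] W [ 0.4862 -0.0013]
50 0.15 0.0000 [-0.1679  0.3967 -0.9658 -1.3625  1.0406 -0.    ] W [ 0.4862 -0.0013]
50 0.25 0.0000 [-0.1679  0.1582 -0.874  -1.0322  1.0406 -0.    ] W [ 0.4862 -0.0013]
60 -0.012 0.0000 [-0.2081  0.8551 -0.8756 -1.7307  1.2553 -0.    ] W [ 0.5263 -0.0294]
60 0.05 0.0000 [-0.2081  0.6918 -0.8922 -1.5841  1.2553 -0.    ] W [ 0.5263 -0.0294]
60 0.15 0.0000 [-0.2081  0.4378 -0.8675 -1.3053  1.2553 -0.    ] W [ 0.5263 -0.0294]
60 0.25 0.0000 [-0.2081  0.2242 -0.7832 -1.0074  1.2553 -0.    ] W [ 0.5263 -0.0294]
70 -0.012 0.0000 [-0.2276  0.8586 -0.7629 -1.6215  1.4493 -0.    ] W [ 0.5707 -0.0
[... 173 characters left out ...]
]
70 0.25 0.0000 [-0.2276  0.295  -0.6777 -0.9727  1.4493 -0.    ] W [ 0.5707 -0.0501]
80 -0.012 0.0042 [-0.2329  1.131   0.2054  2.2144  1.5    -3.14  ] W [ 0.618  -0.0627]
80 0.05 0.0042 [-0.2329  1.0444  0.1926  2.2882  1.5    -3.14  ] W [ 0.618  -0.0627]
80 0.15 0.0048 [-0.2329  0.8985  0.2165  2.34    1.5    -3.0222] W [ 0.618  -0.0627]
80 0.25 0.0078 [-0.2324  0.7642  0.3052  2.34    1.5    -2.7997] W [ 0.618  -0.0627]
82.1 -0.05 0.0000 [-0.333   0.2643 -0.445   0.8615  0.      1.3757]
82.1 0.05 0.0000 [-0.1277  0.2765 -0.4279  0.8664  0.      1.581 ]
-97.9 -0.05 0.0000 [-0.333   0.2643 -0.445   0.8615 -0.     -1.7659]
-97.9 0.05 0.0000 [-0.1277  0.2765 -0.4279  0.8664 -0.     -1.5606]
```

```bash
python3 - <<'E'
from h import *
c=np.array([.6668,.214,.170]);z=hor(65).apply([0,0,1])
plan([(c+z*.019+[0,0,.13],hor(65)),(c+z*.019,hor(65))])
E
```

```text
shift [8.0, 13.4, 130.7] rot [-0.147, -0.026, -0.014] rows 3.2
-> [0.6748 0.2312 0.3   ]
  shift [130.0, 0.0, -0.0] rot [0.0, 0.0, 0.0] rows 3.1
-> [0.6748 0.2312 0.17  ]
```

>>> step_arm:
  moves:
    - [[8,13,131],[-0.147,-0.026,-0.014],85]
    - [[8,13,131],[-0.147,-0.026,-0.014],85]
    - [[8,13,131],[-0.147,-0.026,-0.014],85]
    - [[8,13,131],[-0.147,-0.026,-0.014],85]
    - [[8,13,131],[-0.147,-0.026,-0.014],85]
    - [[8,13,131],[-0.147,-0.026,-0.014],85]

```text
clock: 4.87
tcp_pos: [0.6722, 0.2352, 0.3007]
orientation: [0.594, -0.379, 0.598, 0.382]
wrist_force: [-0.2, 0.1, 0.1]
finger_gap: 0.0853
grip_force: 0.0
```

```bash
python3 - <<'E'
from h import *
s=telemetry.get_state();print(s["joint_pos"],s["tcp_pos"],cur()[1].as_matrix())
p=imaging.camera_params("wrist");im=imaging.read_camera("wrist");cv2.imwrite("pics/w2.png",im[:,:,::-1])
c=np.array([.6668,.214,.170]);z=hor(65).apply([0,0,1])
print(proj(p,[[.6676,.2153,.2223],c]))
plan([(c+z*.019,hor(65))])
E
```

```text
[-0.2147  0.502  -0.8285 -1.3186  1.3514 -0.0059] [0.6722 0.2352 0.3007] [[-0.0063 -0.9072  0.4206]
 [ 0.0001  0.4206  0.9073]
 [-1.      0.0058 -0.0026]]
[[265.3918 108.7274]
 [263.0258 -69.1441]]
  shift [131.0, -4.2, -1.4] rot [0.001, -0.002, -0.005] rows 3.1
-> [0.6748 0.2312 0.17  ]
```

View pics/w2.png

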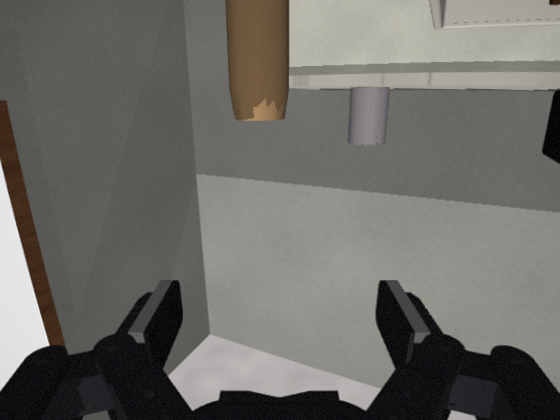

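The handle end is at (259,115), within a few mm of the prediction. I'll descend and grip.

>>> step_arm:
  moves:
    - [[40,-6,-1],[0,0,-0.005],85]
    - [[80,-6,-1],[0,0,-0.005],85]
    - [[110,-6,-1],[0,0,-0.005],85]
    - [[131,-6,-1],[0,0,-0.005],85]
    - [[131,-6,-1],[0,0,-0.005],85]

```text
clock: 5.33
tcp_pos: [0.6767, 0.2291, 0.1653]
orientation: [0.594, -0.378, 0.599, 0.381]
wrist_force: [-0.7, 0.3, -0.6]
finger_gap: 0.0852
grip_force: 0.0
```

>>> step_arm:
  grip_force: 45
  moves:
    - [[0,0,0],[0,0,0],10]
    - [[0,0,0],[0,0,0],10]
    - [[0,0,0],[0,0,0],10]
    - [[0,0,0],[0,0,0],10]
    - [[0,0,0],[0,0,0],10]
    - [[0,0,0],[0,0,0],10]
    - [[0,0,0],[0,0,0],10]
    - [[0,0,0],[0,0,0],10]

```text
clock: 6.0
tcp_pos: [0.6777, 0.2308, 0.1715]
orientation: [0.597, -0.382, 0.595, 0.379]
wrist_force: [-0.9, -0.1, 6.4]
finger_gap: 0.0184
grip_force: 43.8
```

>>> step_arm:
  moves:
    - [[-25,0,0],[0,0,0],10]
    - [[-60,0,0],[0,0,0],10]
    - [[-95,0,0],[0,0,0],10]
    - [[-130,0,0],[0,0,0],10]
    - [[-165,0,0],[0,0,0],10]
    - [[-190,0,0],[0,0,0],10]
    - [[-190,0,0],[0,0,0],10]

```text
clock: 6.58
tcp_pos: [0.6777, 0.2313, 0.3671]
orientation: [0.599, -0.384, 0.594, 0.377]
wrist_force: [0.1, -0.2, -0.0]
finger_gap: 0.0188
grip_force: 43.9
```

```bash
python3 - <<'E'
from h import *
s=telemetry.get_state();print(s["joint_pos"],s["tcp_pos"],s["finger_gap"],s["wrist_force"],cur()[1].as_matrix())
p=imaging.camera_params("wrist");im=imaging.read_camera("wrist")
a=imaging.read_camera("side")
g=cur()[0]-.019*cur()[1].apply([0,0,1]); x=cur()[1].apply([1,0,0])
print("wrist grasp/handle end/ bristle end",proj(p,[g,g-x*.053,g+x*.167]).tolist())
print("side",proj(imaging.camera_params("side"),[g,g-x*.053,g+x*.167]).tolist())
b=cv2.resize(a[130:340,100:380],(560,420))
cv2.imwrite("pics/m2.png",cv2.resize(np.hstack([im,b]),(800,300))[:,:,::-1])
E
```

```text
[-0.2193  0.3691 -0.7771 -1.1493  1.3547 -0.0097] [0.6777 0.2313 0.3671] 0.018817463543259035 [ 0.1249 -0.1798 -0.0185] [[ 0.0118 -0.9066  0.4218]
 [-0.0048  0.4218  0.9067]
 [-0.9999 -0.0127  0.0007]]
wrist grasp/handle end/ bristle end [[280.68943836943924, 292.73897133011377], [279.5043467474355, 390.24120590497853], [286.500141223566, -225.49568742034296]]
side [[172.71032287902307, 216.7624684698845], [167.0274894342262, 199.24908381774426], [187.53072713882352, 262.43426692713115]]
```

View pics/m2.png

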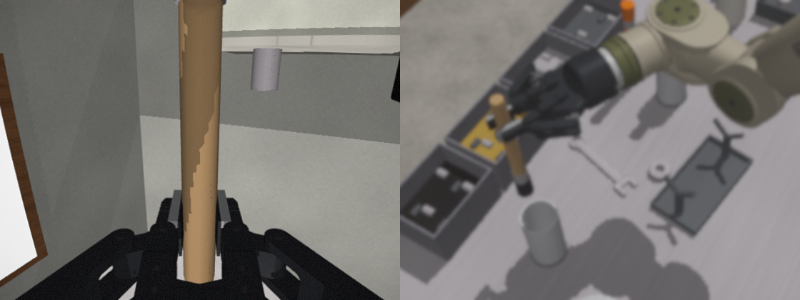

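The brush is held square to the tool, with the handle end seen in the side view at (169,201) and the bristle end at (187,263), as predicted. Next I'll plan the move to the rest using joint interpolation.

```bash
cat >> h.py <<'E'
def jplan(g,q,hb,bb,q0=None,f=1.0,seed=None,nmin=1):
    """joint-interpolated waypoints; hb, bb: handle / bristle end offsets along tool x (m)"""
    s=telemetry.get_state(); q0=s["joint_pos"] if q0 is None else q0
    q1,e=ik(np.array(g),q,seed if seed is not None else q0); print("goal q",q1,"err %.4f"%e)
    for n in range(nmin,12):
        W=[fk(q0+(q1-q0)*t,K) for t in np.linspace(0,1,n+1)]
        if all(np.linalg.norm(b[0]-a[0])<.29 and (a[1].inv()*b[1]).magnitude()<.88 for a,b in zip(W,W[1:])): break
    for a,b in zip(W,W[1:]):
        w=(a[1].inv()*b[1]).as_rotvec(); d=b[0]-a[0]
        gp=b[0]-.019*b[1].apply([0,0,1]); x=b[1].apply([1,0,0])
        print("  shift",np.round(a[1].inv().apply(d)*1000).tolist(),"rot",np.round(w,3).tolist(),"rows %.1f"%max(np.linalg.norm(d)/.0417,np.degrees(np.linalg.norm(w))/7.16),"tcp",b[0],"H",gp+x*hb,"B",gp+x*bb)
    return q1
RC=np.array([.4888,-.0325,0]);U=np.array([np.cos(np.radians(82.1)),np.sin(np.radians(82.1)),0])
E
python3 - <<'E'
from h import *
g=RC-U*.047+[0,0,.22]
jplan(g,down(82.1),-.053,.167)
E
```

```text
goal q [-0.3269  0.1512 -0.1923  1.2273 -0.      1.3818] err 0.0000
  shift [54.0, -128.0, -31.0] rot [0.385, 0.083, 0.71] rows 6.5 tcp [0.7799 0.1493 0.3082] H [0.7969 0.1188 0.3524] B [0.6729 0.1897 0.185 ]
  shift [30.0, -105.0, -47.0] rot [0.439, 0.043, 0.647] rows 6.3 tcp [0.7809 0.0595 0.23  ] H [0.8029 0.0138 0.2545] B [0.6566 0.1676 0.1964]
  shift [30.0, -109.0, -87.0] rot [0.485, -0.048, 0.552] rows 5.9 tcp [ 0.6708 -0.0194  0.1839] H [ 0.6791 -0.0736  0.1968] B [0.6096 0.1346 0.212 ]
  shift [6.0, -155.0, -127.0] rot [0.482, -0.183, 0.433] rows 5.4 tcp [ 0.4823 -0.0791  0.22  ] H [ 0.4751 -0.1316  0.239 ] B [0.5053 0.0864 0.239 ]
```

```bash
python3 - <<'E'
from h import *
jplan(RC-U*.047+[0,0,.34],down(82.1),-.053,.167)
E
```

```text
goal q [-0.3269  0.1367  0.0827  1.5168 -0.      1.3818] err 0.0000
  shift [32.0, -147.0, -27.0] rot [0.385, 0.083, 0.71] rows 6.5 tcp [0.7986 0.1446 0.33  ] H [0.8156 0.1141 0.3742] B [0.6916 0.185  0.2068]
  shift [2.0, -92.0, -50.0] rot [0.439, 0.043, 0.647] rows 6.3 tcp [0.8071 0.0522 0.2821] H [0.829  0.0065 0.3066] B [0.6828 0.1603 0.2485]
  shift [26.0, -83.0, -110.0] rot [0.485, -0.048, 0.552] rows 5.9 tcp [ 0.6909 -0.0257  0.2705] H [ 0.6993 -0.0798  0.2834] B [0.6297 0.1283 0.2986]
  shift [20.0, -155.0, -164.0] rot [0.482, -0.183, 0.433] rows 5.4 tcp [ 0.4823 -0.0791  0.34  ] H [ 0.4751 -0.1316  0.359 ] B [0.5053 0.0864 0.359 ]
```

Good clearance, so I'll go.

>>> step_arm:
  moves:
    - [[32,-147,-27],[0.385,0.083,0.71],10]
    - [[32,-147,-27],[0.385,0.083,0.71],10]
    - [[32,-147,-27],[0.385,0.083,0.71],10]
    - [[32,-147,-27],[0.385,0.083,0.71],10]
    - [[32,-147,-27],[0.385,0.083,0.71],10]
    - [[32,-147,-27],[0.385,0.083,0.71],10]
    - [[32,-147,-27],[0.385,0.083,0.71],10]

```text
clock: 7.27
tcp_pos: [0.7988, 0.1444, 0.3245]
orientation: [0.461, -0.044, 0.776, 0.428]
wrist_force: [-0.4, 0.3, -0.3]
finger_gap: 0.0186
grip_force: 44.1
```

>>> step_arm:
  moves:
    - [[2,-92,-50],[0.439,0.043,0.647],10]
    - [[2,-92,-50],[0.439,0.043,0.647],10]
    - [[2,-92,-50],[0.439,0.043,0.647],10]
    - [[2,-92,-50],[0.439,0.043,0.647],10]
    - [[2,-92,-50],[0.439,0.043,0.647],10]
    - [[2,-92,-50],[0.439,0.043,0.647],10]
    - [[2,-92,-50],[0.439,0.043,0.647],10]

```text
clock: 7.85
tcp_pos: [0.8076, 0.0523, 0.279]
orientation: [0.286, 0.293, 0.832, 0.374]
wrist_force: [0.5, -0.3, 0.3]
finger_gap: 0.0182
grip_force: 44.1
```

>>> step_arm:
  moves:
    - [[26,-83,-110],[0.485,-0.048,0.552],10]
    - [[26,-83,-110],[0.485,-0.048,0.552],10]
    - [[26,-83,-110],[0.485,-0.048,0.552],10]
    - [[26,-83,-110],[0.485,-0.048,0.552],10]
    - [[26,-83,-110],[0.485,-0.048,0.552],10]
    - [[26,-83,-110],[0.485,-0.048,0.552],10]
    - [[26,-83,-110],[0.485,-0.048,0.552],10]

```text
clock: 8.43
tcp_pos: [0.6927, -0.0257, 0.2677]
orientation: [0.117, 0.573, 0.78, 0.222]
wrist_force: [0.7, 0.0, -0.6]
finger_gap: 0.0185
grip_force: 44.3
```

>>> step_arm:
  moves:
    - [[20,-155,-164],[0.482,-0.183,0.433],10]
    - [[20,-155,-164],[0.482,-0.183,0.433],10]
    - [[20,-155,-164],[0.482,-0.183,0.433],10]
    - [[20,-155,-164],[0.482,-0.183,0.433],10]
    - [[20,-155,-164],[0.482,-0.183,0.433],10]
    - [[20,-155,-164],[0.482,-0.183,0.433],10]
    - [[20,-155,-164],[0.482,-0.183,0.433],10]

```text
clock: 9.02
tcp_pos: [0.4817, -0.0799, 0.3373]
orientation: [-0.002, 0.754, 0.657, -0.001]
wrist_force: [1.0, -0.8, -0.4]
finger_gap: 0.0185
grip_force: 44.3
```

```bash
python3 - <<'E'
from h import *
s=telemetry.get_state();print(s["joint_pos"],s["tcp_pos"],s["finger_gap"])
print(cur()[1].as_matrix())
g=cur()[0]-.019*cur()[1].apply([0,0,1]); x=cur()[1].apply([1,0,0])
print("top",proj(imaging.camera_params("top"),[g,g-x*.053,g+x*.167]).tolist())
print("side",proj(imaging.camera_params("side"),[g,g-x*.053,g+x*.167]).tolist())
a=imaging.read_camera("side")[100:310,150:430];t=imaging.read_camera("top")[150:360,140:420]
cv2.imwrite("pics/m3.png",cv2.resize(np.hstack([t,a]),(800,300),interpolation=cv2.INTER_CUBIC)[:,:,::-1])
plan([(RC-U*.047+[0,0,.10],down(82.1)),(RC-U*.047+[0,0,.07],down(82.1))])
E
```

```text
[-0.3295  0.1388  0.0796  1.5165  0.0008  1.3789] [ 0.4817 -0.0799  0.3373] 0.018485407850268705
[[ 0.1372  0.9905 -0.0044]
 [ 0.9905 -0.1372  0.0023]
 [ 0.0017 -0.0046 -1.    ]]
top [[284.2601829612921, 260.4786934768223], [310.48263176938383, 264.92148219331006], [201.9314642282171, 246.50637833006382]]
side [[330.57237887805576, 153.92174261381652], [344.0790460078033, 139.70706518064702], [282.8019901730306, 204.19615718008174]]
  shift [-0.1, -0.7, 236.1] rot [-0.002, -0.003, 0.002] rows 5.7
-> [ 0.4823 -0.0791  0.1   ]
  shift [0.0, 0.0, 30.0] rot [0.0, 0.0, 0.0] rows 0.7
-> [ 0.4823 -0.0791  0.07  ]
```

View pics/m3.png

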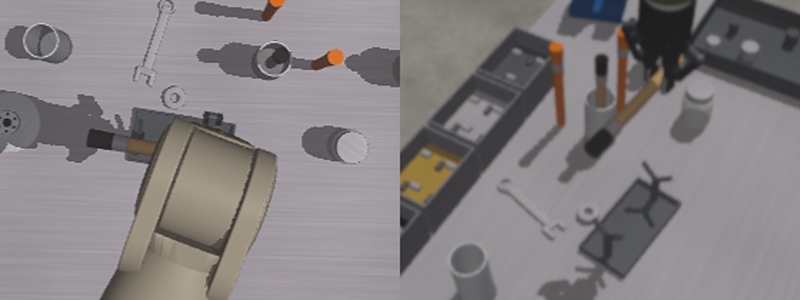

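The brush is level and aligned, with the bristle end in the top view at (201.6,246) against a predicted (201.9,246.5). I'll lower it onto the rest.

>>> step_arm:
  moves:
    - [[0,-1,236],[-0.002,-0.003,0.002],10]
    - [[0,-1,236],[-0.002,-0.003,0.002],10]
    - [[0,-1,236],[-0.002,-0.003,0.002],10]
    - [[0,-1,236],[-0.002,-0.003,0.002],10]
    - [[0,-1,236],[-0.002,-0.003,0.002],10]
    - [[0,-1,236],[-0.002,-0.003,0.002],10]
    - [[0,-1,236],[-0.002,-0.003,0.002],10]
    - [[0,-1,236],[-0.002,-0.003,0.002],10]

```text
clock: 9.78
tcp_pos: [0.4795, -0.0784, 0.0998]
orientation: [-0.002, 0.754, 0.656, -0.002]
wrist_force: [-0.1, 0.6, -0.1]
finger_gap: 0.0183
grip_force: 44.3
```

>>> step_arm:
  moves:
    - [[0,0,8],[0,0,0],10]
    - [[0,0,16],[0,0,0],10]
    - [[0,0,22],[0,0,0],10]
    - [[0,0,26],[0,0,0],10]
    - [[0,0,26],[0,0,0],10]

```text
clock: 10.2
tcp_pos: [0.481, -0.0793, 0.0758]
orientation: [0.0, 0.755, 0.656, -0.001]
wrist_force: [-0.4, 0.7, -0.1]
finger_gap: 0.0189
grip_force: 44.3
```

>>> step_arm:
  moves:
    - [[0,0,2],[0,0,0],10]
    - [[0,0,4],[0,0,0],10]
    - [[0,0,5],[0,0,0],10]
    - [[0,0,5],[0,0,0],10]

```text
clock: 10.53
tcp_pos: [0.481, -0.0794, 0.071]
orientation: [0.0, 0.755, 0.656, -0.001]
wrist_force: [0.3, -0.3, -0.7]
finger_gap: 0.0189
grip_force: 44.3
```

>>> step_arm:
  moves:
    - [[0,0,1],[0,0,0],10]
    - [[0,0,2],[0,0,0],10]
    - [[0,0,2],[0,0,0],10]

```text
clock: 10.78
tcp_pos: [0.4812, -0.0794, 0.069]
orientation: [0.001, 0.755, 0.656, -0.001]
wrist_force: [0.2, -0.5, 0.3]
finger_gap: 0.0185
grip_force: 44.4
```

>>> step_arm:
  moves:
    - [[0,0,1],[0,0,0],10]
    - [[0,0,2],[0,0,0],10]
    - [[0,0,2],[0,0,0],10]

```text
clock: 11.03
tcp_pos: [0.4818, -0.0795, 0.0675]
orientation: [0.001, 0.755, 0.656, -0.0]
wrist_force: [0.9, 0.6, 0.7]
finger_gap: 0.0187
grip_force: 44.5
```

>>> step_arm:
  moves:
    - [[0,0,1],[0,0,0],10]
    - [[0,0,2],[0,0,0],10]
    - [[0,0,2],[0,0,0],10]

```text
clock: 11.28
tcp_pos: [0.4827, -0.0797, 0.0664]
orientation: [0.002, 0.755, 0.656, 0.0]
wrist_force: [1.2, -0.2, 7.6]
finger_gap: 0.0185
grip_force: 45.1
```

There is contact (7.6 N), so I'll release, rise and take a look.

>>> step_arm:
  moves:
    - [[0,0,0],[0,0,0],25]
    - [[0,0,0],[0,0,0],30]
    - [[0,0,0],[0,0,0],50]
    - [[0,0,0],[0,0,0],85]
    - [[0,0,0],[0,0,0],85]
    - [[0,0,0],[0,0,0],85]

```text
clock: 11.78
tcp_pos: [0.4808, -0.0793, 0.0648]
orientation: [0.0, 0.755, 0.656, -0.001]
wrist_force: [-0.1, -0.3, -1.1]
finger_gap: 0.0762
grip_force: 0.0
```

>>> step_arm:
  moves:
    - [[0,0,-40],[0,0,0],85]
    - [[0,0,-80],[0,0,0],85]
    - [[0,0,-120],[0,0,0],85]
    - [[0,0,-160],[0,0,0],85]
    - [[0,0,-180],[0,0,0],85]
    - [[0,0,-180],[0,0,0],85]

```text
clock: 12.28
tcp_pos: [0.4838, -0.0799, 0.2506]
orientation: [0.005, 0.755, 0.656, 0.001]
wrist_force: [0.2, -0.5, 0.2]
finger_gap: 0.085
grip_force: 0.0
```

```bash
python3 - <<'E'
from h import *
s=telemetry.get_state();print(s["joint_pos"],s["tcp_pos"],s["finger_gap"])
P=[RC+U*t+[0,0,.088] for t in (-.1,.12,.053,.065,-.075,.075)]
pw=imaging.camera_params("wrist");w=imaging.read_camera("wrist")
a=imaging.read_camera("side")[170:310,240:427]
for n,p in (("wrist",pw),("side",imaging.camera_params("side"))): print(n,"H,B,regrasp,woodend,postH,postB",np.round(proj(p,P),1).tolist())
print("crop",np.round((proj(imaging.camera_params("side"),P)-[240,170])*400/187+[400,0]).tolist())
cv2.imwrite("pics/m4.png",np.hstack([cv2.resize(w,(400,300)),cv2.resize(a,(400,300),interpolation=cv2.INTER_CUBIC)])[:,:,::-1])
E
```

```text
[-0.3262  0.136  -0.1341  1.2914 -0.0021  1.3844] [ 0.4838 -0.0799  0.2506] 0.08496517034029938
wrist H,B,regrasp,woodend,postH,postB [[275.7, 243.0], [274.5, -19.0], [274.9, 72.3], [274.8, 56.7], [275.6, 218.5], [274.8, 43.4]]
side H,B,regrasp,woodend,postH,postB [[333.8, 214.1], [283.1, 273.8], [299.6, 254.4], [296.7, 257.8], [328.5, 220.3], [294.3, 260.7]]
crop [[601.0, 94.0], [492.0, 222.0], [528.0, 181.0], [521.0, 188.0], [589.0, 108.0], [516.0, 194.0]]
```

View pics/m4.png

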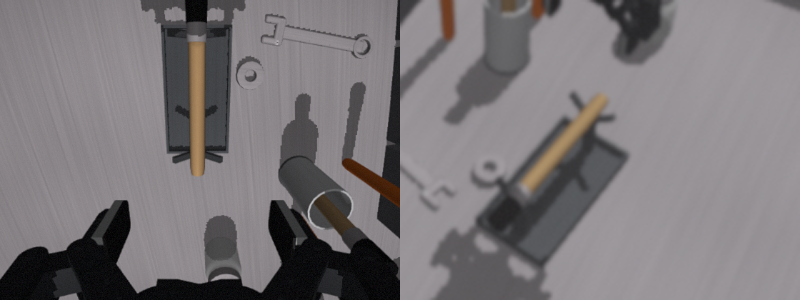

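The brush lies in both notches. In the wrist view the handle end is at (276,245) and the wood/ferrule edge at (273,56), both within 2 px of prediction. I'll turn the tool half a turn and regrip by the ferrule.

```bash
python3 - <<'E'
from h import *
g=RC+U*.053
jplan(g+[0,0,.22],down(-97.9),0,0,seed=(-.12,.2,-.1,1.2,0,-1.56))
E
```

```text
goal q [-0.1215  0.166  -0.1745  1.2303 -0.     -1.5545] err 0.0000
  shift [25.0, 2.0, 6.0] rot [0.0, 0.001, -0.786] rows 6.3 tcp [ 0.4871 -0.0548  0.2396] H [ 0.4871 -0.0548  0.2586] B [ 0.4871 -0.0548  0.2586]
  shift [17.0, 18.0, 6.0] rot [-0.0, 0.001, -0.786] rows 6.3 tcp [ 0.4914 -0.0302  0.2331] H [ 0.4914 -0.0302  0.2521] B [ 0.4914 -0.0302  0.2521]
  shift [0.0, 25.0, 7.0] rot [-0.001, 0.0, -0.786] rows 6.3 tcp [ 0.4944 -0.0052  0.2265] H [ 0.4944 -0.0052  0.2455] B [ 0.4944 -0.0052  0.2455]
  shift [-17.0, 19.0, 7.0] rot [-0.001, -0.0, -0.786] rows 6.3 tcp [0.4961 0.02   0.22  ] H [0.4961 0.02   0.239 ] B [0.4961 0.02   0.239 ]
```

>>> step_arm:
  moves:
    - [[25,2,6],[0,0,-0.786],85]
    - [[25,2,6],[0,0,-0.786],85]
    - [[25,2,6],[0,0,-0.786],85]
    - [[25,2,6],[0,0,-0.786],85]
    - [[25,2,6],[0,0,-0.786],85]
    - [[25,2,6],[0,0,-0.786],85]
    - [[25,2,6],[0,0,-0.786],85]

```text
clock: 12.97
tcp_pos: [0.4854, -0.0542, 0.2366]
orientation: [-0.002, 0.444, 0.896, -0.001]
wrist_force: [-0.1, -0.4, 0.3]
finger_gap: 0.0849
grip_force: 0.0
```

>>> step_arm:
  moves:
    - [[17,18,6],[0,0,-0.786],85]
    - [[17,18,6],[0,0,-0.786],85]
    - [[17,18,6],[0,0,-0.786],85]
    - [[17,18,6],[0,0,-0.786],85]
    - [[17,18,6],[0,0,-0.786],85]
    - [[17,18,6],[0,0,-0.786],85]
    - [[17,18,6],[0,0,-0.786],85]

```text
clock: 13.55
tcp_pos: [0.4895, -0.0298, 0.2306]
orientation: [-0.002, 0.066, 0.998, -0.001]
wrist_force: [0.7, 0.4, 0.2]
finger_gap: 0.0849
grip_force: 0.0
```

>>> step_arm:
  moves:
    - [[0,25,7],[0,0,-0.786],85]
    - [[0,25,7],[0,0,-0.786],85]
    - [[0,25,7],[0,0,-0.786],85]
    - [[0,25,7],[0,0,-0.786],85]
    - [[0,25,7],[0,0,-0.786],85]
    - [[0,25,7],[0,0,-0.786],85]
    - [[0,25,7],[0,0,-0.786],85]

```text
clock: 14.13
tcp_pos: [0.4929, -0.0051, 0.2235]
orientation: [-0.003, -0.321, 0.947, 0.0]
wrist_force: [-0.8, 0.2, 0.2]
finger_gap: 0.0854
grip_force: 0.0
```

>>> step_arm:
  moves:
    - [[-17,19,7],[0,0,-0.786],85]
    - [[-17,19,7],[0,0,-0.786],85]
    - [[-17,19,7],[0,0,-0.786],85]
    - [[-17,19,7],[0,0,-0.786],85]
    - [[-17,19,7],[0,0,-0.786],85]
    - [[-17,19,7],[0,0,-0.786],85]
    - [[-17,19,7],[0,0,-0.786],85]

```text
clock: 14.72
tcp_pos: [0.495, 0.0202, 0.2165]
orientation: [-0.002, -0.659, 0.752, 0.001]
wrist_force: [0.7, 0.0, 0.9]
finger_gap: 0.0848
grip_force: 0.0
```

```bash
python3 - <<'E'
from h import *
s=telemetry.get_state();print(s["joint_pos"],s["tcp_pos"])
print(cur()[1].as_matrix())
g=RC+U*.053
plan([(g+[0,0,.069],down(-97.9))])
E
```

```text
[-0.1202  0.1687 -0.1787  1.2281 -0.002  -1.5592] [0.495  0.0202 0.2165]
[[-0.1314 -0.9913 -0.0049]
 [-0.9913  0.1314 -0.0015]
 [ 0.0021  0.0047 -1.    ]]
  shift [-0.3, -1.8, 147.5] rot [0.005, -0.002, 0.006] rows 3.5
-> [0.4961 0.02   0.069 ]
```

>>> step_arm:
  moves:
    - [[0,-1,40],[0.005,0,0.006],85]
    - [[0,-1,80],[0.005,0,0.006],85]
    - [[0,-1,115],[0.005,0,0.006],85]
    - [[0,-1,138],[0.005,0,0.006],85]
    - [[0,-1,147],[0.005,0,0.006],85]
    - [[0,-1,147],[0.005,0,0.006],85]

```text
clock: 15.22
tcp_pos: [0.4937, 0.0199, 0.0682]
orientation: [-0.002, -0.655, 0.756, 0.001]
wrist_force: [-0.6, -0.2, -0.6]
finger_gap: 0.0851
grip_force: 0.0
```

>>> step_arm:
  grip_force: 45
  moves:
    - [[0,0,0],[0,0,0],10]
    - [[0,0,0],[0,0,0],10]
    - [[0,0,0],[0,0,0],10]
    - [[0,0,0],[0,0,0],10]
    - [[0,0,0],[0,0,0],10]
    - [[0,0,0],[0,0,0],10]
    - [[0,0,0],[0,0,0],10]
    - [[0,0,0],[0,0,0],10]

```text
clock: 15.88
tcp_pos: [0.4964, 0.0197, 0.0729]
orientation: [0.0, -0.655, 0.756, -0.002]
wrist_force: [-4.5, -0.4, 7.4]
finger_gap: 0.0182
grip_force: 44.1
```

>>> step_arm:
  moves:
    - [[0,0,-40],[0,0,0],10]
    - [[0,0,-80],[0,0,0],10]
    - [[0,0,-120],[0,0,0],10]
    - [[0,0,-160],[0,0,0],10]
    - [[0,0,-200],[0,0,0],10]
    - [[0,0,-240],[0,0,0],10]
    - [[0,0,-270],[0,0,0],10]
    - [[0,0,-270],[0,0,0],10]

```text
clock: 16.55
tcp_pos: [0.4982, 0.0201, 0.3492]
orientation: [0.005, -0.655, 0.756, -0.007]
wrist_force: [0.1, 0.1, -0.9]
finger_gap: 0.0185
grip_force: 44.7
```

```bash
python3 - <<'E'
from h import *
s=telemetry.get_state();print(s["joint_pos"],s["tcp_pos"],s["finger_gap"])
print(cur()[1].as_matrix())
pot=np.array([.6606,.2126,0]);z=hor(65).apply([0,0,1])
jplan(pot+z*.019+[0,0,.34],hor(65),.153,-.067,seed=(-.22,.37,-.78,-1.15,1.35,0))
E
```

```text
[-0.1195  0.1434  0.1137  1.5249 -0.0021 -1.547 ] [0.4982 0.0201 0.3492] 0.018536295804438177
[[-0.1429 -0.9896  0.0159]
 [-0.9897  0.1429 -0.004 ]
 [ 0.0017 -0.0163 -0.9999]]
goal q [-0.2252  0.4143 -0.8171 -1.2313  1.3597 -0.    ] err 0.0000
  shift [-112.0, -235.0, 89.0] rot [0.379, -0.565, 0.413] rows 6.6 tcp [0.7479 0.0968 0.2644] H [ 0.6818 -0.0208  0.1898] B [0.7626 0.1385 0.3183]
  shift [-93.0, -16.0, 31.0] rot [-0.004, -0.593, 0.192] rows 5.0 tcp [0.8105 0.166  0.2986] H [0.7748 0.1102 0.1594] B [0.8077 0.1721 0.3679]
  shift [-36.0, 143.0, -66.0] rot [-0.334, -0.323, 0.038] rows 3.9 tcp [0.6686 0.2298 0.34  ] H [0.6606 0.2126 0.187 ] B [0.6606 0.2126 0.407 ]
```

>>> step_arm:
  moves:
    - [[-112,-235,89],[0.379,-0.565,0.413],10]
    - [[-112,-235,89],[0.379,-0.565,0.413],10]
    - [[-112,-235,89],[0.379,-0.565,0.413],10]
    - [[-112,-235,89],[0.379,-0.565,0.413],10]
    - [[-112,-235,89],[0.379,-0.565,0.413],10]
    - [[-112,-235,89],[0.379,-0.565,0.413],10]
    - [[-112,-235,89],[0.379,-0.565,0.413],10]
    - [[-112,-235,89],[0.379,-0.565,0.413],10]

```text
clock: 17.22
tcp_pos: [0.7444, 0.0978, 0.2478]
orientation: [0.328, -0.451, 0.829, 0.04]
wrist_force: [-0.9, -0.9, -0.8]
finger_gap: 0.0183
grip_force: 44.7
```

>>> step_arm:
  moves:
    - [[-93,-16,31],[-0.004,-0.593,0.192],10]
    - [[-93,-16,31],[-0.004,-0.593,0.192],10]
    - [[-93,-16,31],[-0.004,-0.593,0.192],10]
    - [[-93,-16,31],[-0.004,-0.593,0.192],10]
    - [[-93,-16,31],[-0.004,-0.593,0.192],10]
    - [[-93,-16,31],[-0.004,-0.593,0.192],10]
    - [[-93,-16,31],[-0.004,-0.593,0.192],10]

```text
clock: 17.8
tcp_pos: [0.8059, 0.1658, 0.2822]
orientation: [0.549, -0.34, 0.736, 0.203]
wrist_force: [-0.5, -0.5, -1.5]
finger_gap: 0.0186
grip_force: 44.7
```

```bash
python3 - <<'E'
from h import *
s=telemetry.get_state();print(s["joint_pos"],s["tcp_pos"],s["finger_gap"],s["wrist_force"])
pot=np.array([.6606,.2126,0]);z=hor(65).apply([0,0,1])
plan([(pot+z*.019+[0,0,.34],hor(65))])
E
```

```text
[-0.1917  0.3351 -0.5259 -0.3254  0.9062 -0.5156] [0.8059 0.1658 0.2822] 0.01855743193128178 [-0.4818 -0.4968 -1.5454]
  shift [-49.6, 138.9, -67.2] rot [-0.333, -0.33, 0.021] rows 3.9
-> [0.6686 0.2298 0.34  ]
```

>>> step_arm:
  moves:
    - [[-45,0,0],[-0.1,-0.1,0],10]
    - [[-50,40,-20],[-0.15,-0.15,0.01],10]
    - [[-50,139,-67],[-0.333,-0.33,0.021],10]
    - [[-50,139,-67],[-0.333,-0.33,0.021],10]
    - [[-50,139,-67],[-0.333,-0.33,0.021],10]
    - [[-50,139,-67],[-0.333,-0.33,0.021],10]
    - [[-50,139,-67],[-0.333,-0.33,0.021],10]
    - [[-50,139,-67],[-0.333,-0.33,0.021],10]

```text
clock: 18.47
tcp_pos: [0.6695, 0.2314, 0.3437]
orientation: [0.597, -0.382, 0.595, 0.379]
wrist_force: [-0.4, 0.4, -0.5]
finger_gap: 0.0185
grip_force: 44.8
```

```bash
python3 - <<'E'
from h import *
s=telemetry.get_state();print(s["joint_pos"],s["tcp_pos"],s["finger_gap"],s["wrist_force"]);print(cur()[1].as_matrix())
pot=np.array([.6606,.2126,0]);z=hor(65).apply([0,0,1])
plan([(pot+z*.019+[0,0,.34],hor(65)),(pot+z*.019+[0,0,.18],hor(65)),(pot+z*.019+[0,0,.158],hor(65))])
# numeric check of the held brush: wood-coloured pixels in both fixed views
g=cur()[0]-.019*cur()[1].apply([0,0,1]); x=cur()[1].apply([1,0,0])
obs=[]
for n in("side","top"):
    p=imaging.camera_params(n);im=imaging.read_camera(n);cv2.imwrite(f"pics/chk_{n}.png",im[:,:,::-1])
    h=cv2.cvtColor(im,cv2.COLOR_RGB2HSV); m=cv2.inRange(h,(8,70,50),(20,200,255))
    e=proj(p,[g+x*.153,g+x*.02]); c=np.mean(e,0)
    k=np.zeros_like(m); cv2.line(k,tuple(map(int,e[0]+(e[0]-e[1])*.4)),tuple(map(int,e[1])),255,16)
    v,u=np.nonzero(m&k)
    print(n,"pred H, near-grip",np.round(e,1).tolist(),"npix",len(u))
    if len(u)>10:
        d=(e[0]-e[1])/np.linalg.norm(e[0]-e[1]); t=(np.c_[u,v]-e[1])@d; lat=(np.c_[u,v]-e[1])@[-d[1],d[0]]
        print("  along max %.1f (pred %.1f)"%(t.max(),np.linalg.norm(e[0]-e[1])),"lat slope/offset",np.polyfit(t,lat,1))
E
```

```text
[-0.2227  0.4075 -0.8123 -1.2196  1.3596 -0.0057] [0.6695 0.2314 0.3437] 0.018450770673353396 [-0.3877  0.3769 -0.5252]
[[ 0.0049 -0.9073  0.4204]
 [-0.0023  0.4203  0.9074]
 [-1.     -0.0055 -0.    ]]
  shift [3.7, 0.1, -1.8] rot [0.002, -0.0, 0.005] rows 0.1
-> [0.6686 0.2298 0.34  ]
  shift [160.0, 0.0, -0.0] rot [0.0, 0.0, 0.0] rows 3.8
-> [0.6686 0.2298 0.18  ]
  shift [22.0, 0.0, -0.0] rot [0.0, 0.0, 0.0] rows 0.5
-> [0.6686 0.2298 0.158 ]
side pred H, near-grip [[190.5, 264.9], [179.6, 229.9]] npix 261
  along max 39.8 (pred 36.6) lat slope/offset [0.0166 3.2042]
top pred H, near-grip [[161.1, 174.7], [145.6, 168.6]] npix 110
  along max 15.4 (pred 16.6) lat slope/offset [-0.0902  0.5867]
```

The held brush is plumb over the pot. I'll lower it.

>>> step_arm:
  moves:
    - [[25,0,-2],[0,0,0.005],10]
    - [[55,0,-2],[0,0,0.005],10]
    - [[85,0,-2],[0,0,0.005],10]
    - [[115,0,-2],[0,0,0.005],10]
    - [[140,0,-2],[0,0,0.005],10]
    - [[158,0,-2],[0,0,0.005],10]
    - [[168,0,-2],[0,0,0.005],10]
    - [[168,0,-2],[0,0,0.005],10]

```text
clock: 19.23
tcp_pos: [0.6725, 0.2279, 0.1741]
orientation: [0.596, -0.38, 0.596, 0.38]
wrist_force: [0.1, 0.2, -0.9]
finger_gap: 0.0183
grip_force: 44.8
```

>>> step_arm:
  moves:
    - [[4,0,0],[0,0,0],10]
    - [[8,0,0],[0,0,0],10]
    - [[11,0,0],[0,0,0],10]
    - [[11,0,0],[0,0,0],10]

```text
clock: 19.57
tcp_pos: [0.6712, 0.2283, 0.1658]
orientation: [0.597, -0.381, 0.595, 0.38]
wrist_force: [-0.5, 0.5, -0.8]
finger_gap: 0.0184
grip_force: 44.8
```

>>> step_arm:
  moves:
    - [[2,0,0],[0,0,0],10]
    - [[4,0,0],[0,0,0],10]
    - [[4,0,0],[0,0,0],10]

```text
clock: 19.82
tcp_pos: [0.6708, 0.2284, 0.1614]
orientation: [0.597, -0.381, 0.595, 0.38]
wrist_force: [0.3, 0.1, -1.2]
finger_gap: 0.0183
grip_force: 44.8
```

>>> step_arm:
  moves:
    - [[1,0,0],[0,0,0],10]
    - [[2,0,0],[0,0,0],10]
    - [[2,0,0],[0,0,0],10]

```text
clock: 20.07
tcp_pos: [0.6707, 0.2284, 0.1592]
orientation: [0.597, -0.381, 0.596, 0.38]
wrist_force: [0.0, 0.3, -0.8]
finger_gap: 0.0185
grip_force: 44.8
```

>>> step_arm:
  moves:
    - [[1,0,0],[0,0,0],10]
    - [[2,0,0],[0,0,0],10]
    - [[2,0,0],[0,0,0],10]

```text
clock: 20.32
tcp_pos: [0.6711, 0.2285, 0.159]
orientation: [0.598, -0.382, 0.594, 0.379]
wrist_force: [-1.3, -0.0, 8.2]
finger_gap: 0.0182
grip_force: 44.5
```

Contact is at the expected floor height (8 N). I'll open and back straight off.

>>> step_arm:
  moves:
    - [[0,0,0],[0,0,0],24]
    - [[0,0,0],[0,0,0],30]
    - [[0,0,0],[0,0,0],45]
    - [[0,0,0],[0,0,0],65]
    - [[0,0,0],[0,0,0],85]
    - [[0,0,0],[0,0,0],85]
    - [[0,0,0],[0,0,0],85]
    - [[0,0,0],[0,0,0],85]

```text
clock: 20.98
tcp_pos: [0.6708, 0.2284, 0.1573]
orientation: [0.597, -0.381, 0.595, 0.38]
wrist_force: [0.7, 0.4, -0.2]
finger_gap: 0.085
grip_force: 0.0
```

```bash
python3 - <<'E'
from h import *
q,e=ik(cur()[0]-.12*cur()[1].apply([0,0,1])+[0,0,.0],hor(65),telemetry.get_state()["joint_pos"]);print(q,e)
q,e=ik(cur()[0]-.08*cur()[1].apply([0,0,1])+[0,0,.0],hor(65),telemetry.get_state()["joint_pos"]);print(q,e)
p=imaging.camera_params("wrist");im=imaging.read_camera("wrist");cv2.imwrite("pics/w9.png",im[:,:,::-1])
h=cv2.cvtColor(im,cv2.COLOR_RGB2HSV);m=cv2.inRange(h,(8,70,50),(20,200,255))
for r in range(0,420,40):
    u=np.nonzero(m[r])[0]; print(r,len(u),u[:1],u[-1:])
g=cur()[0]-.019*cur()[1].apply([0,0,1]);print(proj(p,[g,g-[0,0,.03]]))
E
```

```text
[-0.4677  1.0149 -0.1274  1.9977  1.5    -3.14  ] 0.013804393384711846
[-0.374   0.863  -0.8891 -1.752   1.5    -0.    ] 0.0029028472277655426
0 0 [] []
40 0 [] []
80 0 [] []
120 0 [] []
160 18 [3] [20]
200 17 [13] [29]
240 17 [23] [39]
280 60 [33] [299]
320 56 [44] [298]
360 0 [] []
400 0 [] []
[[278.9675 303.695 ]
 [279.1007 237.7805]]
```

>>> step_arm:
  moves:
    - [[0,0,-15],[0,0,0],85]
    - [[0,0,-35],[0,0,0],85]
    - [[0,0,-55],[0,0,0],85]
    - [[0,0,-65],[0,0,0],85]
    - [[0,0,-65],[0,0,0],85]

```text
clock: 21.45
tcp_pos: [0.6436, 0.1677, 0.1572]
orientation: [0.597, -0.38, 0.596, 0.379]
wrist_force: [0.2, 0.3, 0.1]
finger_gap: 0.085
grip_force: 0.0
```

>>> step_arm:
  moves:
    - [[-35,0,0],[0,0,0],85]
    - [[-70,0,0],[0,0,0],85]
    - [[-105,0,0],[0,0,0],85]
    - [[-140,0,0],[0,0,0],85]
    - [[-170,0,0],[0,0,0],85]
    - [[-170,0,0],[0,0,0],85]

```text
clock: 21.95
tcp_pos: [0.6437, 0.1703, 0.3342]
orientation: [0.599, -0.385, 0.593, 0.377]
wrist_force: [-0.5, 0.8, -0.4]
finger_gap: 0.0853
grip_force: 0.0
```

```bash
python3 - <<'E'
from h import *
for n in("top","side"):
    p=imaging.camera_params(n);im=imaging.read_camera(n);a=cv2.imread(f"pics/{n}0.png")[:,:,::-1]
    h=cv2.cvtColor(im,cv2.COLOR_RGB2HSV);c=np.array([.6606,.2126,0])
    for z in (.12,.14,.16,.18,.20,.215,.225,.24):
        u,v=np.round(proj(p,c+[0,0,z])[0]).astype(int); print(n,z,(u,v),im[v,u],end=" ")
        d=im[v,max(u-14,0):u+15].astype(int).sum(1)//3; print("row",d.tolist() if n=="side" else "")
    dif=np.abs(im.astype(int)-a).sum(2)
    for nm,q,z in(("other",(.6429,-.1966),.1),("bearing",(.5701,-.0166),.01),("wrench",(.67,.02),0),("pulley",(.5172,.2812),.02),("jar",(.4915,-.3398),.05),("rest",(.4888,-.0325),.014)):
        u,v=np.round(proj(p,[*q,z])[0]).astype(int); print(n,nm,(u,v),"mean diff",dif[v-8:v+9,u-8:u+9].mean())
E
```

```text
top 0.12 (np.int64(168), np.int64(178)) [74 63 54] row 
top 0.14 (np.int64(167), np.int64(178)) [86 70 58] row 
top 0.16 (np.int64(165), np.int64(177)) [105  86  68] row 
top 0.18 (np.int64(163), np.int64(176)) [85 82 86] row 
top 0.2 (np.int64(161), np.int64(175)) [46 44 46] row 
top 0.215 (np.int64(159), np.int64(174)) [49 48 51] row 
top 0.225 (np.int64(158), np.int64(174)) [52 49 52] row 
top 0.24 (np.int64(156), np.int64(173)) [51 49 52] row 
top other (np.int64(333), np.int64(191)) mean diff 20.782006920415224
top bearing (np.int64(262), np.int64(218)) mean diff 98.14186851211073
top wrench (np.int64(249), np.int64(181)) mean diff 33.311418685121104
top pulley (np.int64(149), np.int64(235)) mean diff 36.73702422145329
top jar (np.int64(385), np.int64(252)) mean diff 41.32179930795848
top rest (np.int64(267), np.int64(249)) mean diff 87.88581314878893
side 0.12 (np.int64(196), np.int64(281)) [98 83 69] row [160, 152, 133, 110, 97, 93, 91, 90, 88, 88, 87, 85, 83, 82, 83, 89, 103, 112, 115, 115, 114, 114, 113, 112, 111, 111, 110, 112, 119]
side 0.14 (np.int64(195), np.int64(276)) 
[... 1025 characters left out ...]
 47, 48, 51, 71, 109, 145, 161, 164, 165, 165, 165, 166, 166, 166, 166, 166, 166]
side 0.24 (np.int64(188), np.int64(253)) [116 113 116] row [67, 67, 68, 68, 67, 68, 70, 79, 93, 107, 112, 105, 100, 105, 115, 128, 143, 156, 162, 164, 163, 164, 164, 165, 166, 166, 166, 166, 166]
side other (np.int64(289), np.int64(172)) mean diff 70.10034602076125
side bearing (np.int64(281), np.int64(248)) mean diff 37.99307958477509
side wrench (np.int64(242), np.int64(245)) mean diff 42.18339100346021
side pulley (np.int64(237), np.int64(353)) mean diff 42.719723183391004
side jar (np.int64(358), np.int64(170)) mean diff 81.65743944636678
side rest (np.int64(311), np.int64(255)) mean diff 28.961937716262977
```

The brush is standing in its pot, dark bristles at the top ending at about 225 mm, and the gripper is clear. I'm handing in.

```bash
python3 -c "
from workcell import env
print(env.hand_in())"
```

```text
the job is handed in; nothing more can be done
None
```

I turned the brush over and stood it back in its own pot, handle down and bristles up, resting on the pot floor before I let go; I handed the job in at about 22 s of the 69 s.

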